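Tare the trim scale through its covered key well

ROBOT

A 7-joint arm with a two-finger parallel gripper is mounted at the origin on the work surface. World frame = base frame: x ahead of the robot, y to its left, z up, the work surface at z = 0. Lengths are in m, angles in rad, forces in N, time in s.
With the tool pointing down it reaches from about 0.425 to 0.875 m from the base axis. Payload 8.4 kg.
Tool frame: the origin (TCP) lies midway between the tips of the shut fingers; the grasp point (between the pads) lies 19 mm behind it; z points along the fingers, y is the direction in which the jaws open and shut (so a half turn about z gives the same grasp; the last joint's range is limited). The gripper opens to 85 mm and grips with 20 to 120 N. Pads are 22 mm wide; open, the fingers measure 114 mm over their backs; the gripper's body (76 mm by 85 mm) begins 54 mm behind the grasp point. The pads swing forward as they close: fully open they stand 13 mm farther back than shut.
Start: joints at [1.108, 0.333, 0.04, 1.465, -0.013, 1.343, -0.059], TCP at [0.231, -0.607, 0.205] pointing down, gripper open.
Joint ranges: [-2.58, 2.58], [-0.38, 2.09], [-1.3, 1.39], [0.25, 2.4], [-1.5, 4.64], [0.08, 2.09], [-2.65, 2.65]. Speed limits (rad/s): [2.22, 2.22, 2.79, 2.79, 3.14, 3.14, 3.14].

INTERFACE

Orientations are given as a unit quaternion [x, y, z, w].
In Python, from rig import * gives the robot as it stands.
- The arm moves only by the tool jog_arm, never from a script. Its argument "plan" is a list of rows, each a list of 4 numbers: the shift along the tool's x, y, z in units of 25 mm (1.0 is 25 mm), then the turn about the tool's z in units of 6 degrees (1.0 is 6 degrees). A call has 1 to 5 rows; each row shifts and turns the commanded pose from where the row before left it, along the tool's axes as they then stand; what a row does not reach is not made up. A row lasts 1/10 s, in which the tool goes at most 50 mm and 8.59 degrees, less where a joint would pass 70% of its speed; a pose out of reach is approached as far as the arm can. A call is refused whole if a number of a shift passes 1 or a number of a turn 1, either way. A call with a gripper value outside its range is refused whole. "claw" is the opening, from -1 (shut) to 1 (fully open), so that 0 is half open, set as the call begins (left out, the last holds). The fingers move at their own pace and stop on an object; the grip force is fixed at half the most. Time passes only in rows, so rows that do not move let the fingers close. It gives the time, the measured TCP pose, the force and the opening at its end, in the units of the state.
- observe(): the state, without advancing time (a new reading comes with each control period).
- camera(name): name is "scene" or "top" or "wrist"; returns the picture (420x560x3 uint8, blue, green, red); there is no depth.
- camera_info(name): a dict with "intrinsics" (3x3 intrinsics, pixels), "rvec" (rotation vector, rad) and "tvec" (3), from world to camera coordinates, as OpenCV has them. Camera axes: x right, y down, z forward; pixel columns grow to the right and rows downward; lengths in m; the calibration is good to about 2 mm. A picture is of the moment at which its call begins: read the wrist's pose just before it. camera_info takes no time and is no camera call; for the wrist camera it gives the pose at the moment of the call.
- finish_job(): hands the job in, once; it reports no verdict.
Trained networks look in the newest picture that a camera, given by its name, has taken for a name from the list of things; names that differ only in an ending like _2 or _b are one class to them, and where a whole thing is asked for, a point or a joint stands for the part that bears it (a point fixed in the world has none). Each returns a list of dicts, best first, with "conf" (0 to 1); they miss things now and then, are a little off and sometimes report something else, mostly with a low value. They report only what shows in the picture. A call takes as long as a camera call. They do not tell look-alikes from the thing itself.
- boxes_of(camera, thing): "rect" ([left, top, right, bottom] in pixels, round what is visible of it).
- trace(camera, thing): "mask" (420x560 bool, what is visible of it) and "rect" ([left, top, right, bottom] in pixels, round what is visible of it).
The state is a dict: "time_s": time; "qpos": joint angles; "dq": joint speeds; "joint_efforts": joint torques, N m; "eef_pos": TCP position; "orientation": TCP orientation; "ft_force": force on the tool from outside, world axes, zero at the start; "torque": the same for the moment, N m; "opening": finger opening in m.
Only numpy, scipy, OpenCV 4.12 (cv2) and the standard library are available. Lean on these libraries where they do the work, as an engineer would, in place of code of your own. Each camera call takes 0.05 s, during which the arm holds its last target.

TASK

Tare the counting scale with the empty dish standing on its pan: push the cover on the longer key block fully open (away from the robot), reach a fingertip down into the round well and press the sunken tare key fully home, holding it down for a good second, then let it up and push the cover fully shut again. Nothing is to be picked up: leave the dish on the pan, do not press the power key in the open square well, and leave the other things on the scale and table where they stand.

Things in the scene. Friction and masses are not known exactly. Their poses are not given: they have to be found in the camera images.
- scale: grey counting scale fixed on the table: deck 340 x 340 mm, deck top 50 mm above the table; x axis points from its control side (towards the robot) to its weighing pan, z up; origin under its centre on the table. Round steel pan (136 mm across, top 71 mm above the table) centred 90 mm along +x. Two black key blocks stand on the deck near its -x side, 85 mm either side of the middle; which one is left varies
- tare_unit: the longer black key block, 132 mm (its x) x 72 mm (its y) x 34 mm tall, fixed on the deck, with two low side rails (outer edges 35 mm either side of the middle, 6 mm above the block's top) guiding a sliding aluminium cover; origin under the block's centre at deck height, axes parallel to the scale's. Its round well lies in the half nearer the robot, centred 32 mm along its -x; the other half is solid
- tare_well (a point): centre of the mouth of the tare well, level with the block's top (84 mm above the table). Round well, 50 mm across, upright walls. The tare key lies on its floor, its top 24 mm below this mouth when up
- tare_key_top (a point): centre of the tare key's top: plain white round key, 30 mm across
- tare_key (a joint): how far the tare key is pressed, m: 0 up, 0.005 fully down; spring, 1.4 N to start and about 5 N fully down; springs back by itself
- cover_ridge (a point): top centre of the cover's ridge. The cover is a flat aluminium plate 62 x 62 mm, 4 mm thick, lying on the block's top (its upper face is 88 mm above the table), with an upright ridge across its middle: 10 mm thick (x), 44 mm long (y), standing 17 mm above the plate; ridge top 105 mm above the table
- cover (a joint): how far the cover is slid along the tare unit's +x (away from the robot), m: 0 shut over the well, 0.062 fully open; end stops at both; it needs about 1.5 to 2 N and stays where it is left
- power_unit: the shorter black key block, 80 x 72 x 34 mm, on the deck; it has no cover and an open square well (40 x 40 mm) at its middle; origin under its centre at deck height
- power_key (a joint): how far the square power key in the square well is pressed, m: 0 up, 0.005 down; not to be pressed
- dish: white ceramic trim dish, empty, 100 mm across the rim, 28 mm tall, standing loose on the scale's pan; origin under its centre
- spool: wooden thread spool, 36 mm across, 35 mm tall, standing on the scale's deck between the two key blocks; origin under its centre
- weight: steel pattern weight, disc 64 mm across with a stub knob, 36 mm tall, on the table beside the scale's left front; origin under its centre
- jar: glass jar with black lid, 68 mm across, 80 mm tall, on the table at the scale's left; origin under its centre
- tin: flat round steel pin tin, 68 mm across, 26 mm tall, on the table beside the scale's right front; origin under its centre
- tape: black desk tape dispenser, 150 x 60 mm, 94 mm tall, on the table at the scale's right; origin under its centre
Mind the look-alikes: they are no part of the job. What is shaped like the dish but blue or yellow is not meant.

How it is judged:
On the way, in this order (a step that is already met when the one before it is completed fails the run):
1. the cover is slid fully open, clear of the round well (value of joint cover above 0.055 m), for 0.1 s.
2. the tare key is pressed home and held (at least 3.8 mm for 0.7 s) with the cover open (value of joint tare_key above 0.0038 m and value of joint cover above 0.05 m), for 0.7 s.
3. the tare key has sprung up and the cover is slid shut again (value of joint tare_key below 0.001 m and value of joint cover below 0.005 m), for 0.2 s.
At the end, for the whole second after the job is handed in: The cover is shut within 5 mm, both keys are up (within 1 mm), the dish stands upright and still on the scale's pan within 12 mm of where it was, and the other loose things are within 15 mm of where they were (all of step 3 and value of joint power_key below 0.001 m and z of dish in the frame of scale between 0.066 and 0.076 m and angle between dish's own z axis and vertical below 0.1 rad and distance of dish from where it was at the start of the episode below 0.012 m and linear speed of dish below 0.02 m/s and distance of each of spool, weight, jar, tin, tape from where it was at the start of the episode below 0.015 m); the robot touches nothing.
It fails at once if the power key is pressed (more than 2 mm) (value of joint power_key above 0.002 m).
It fails at once if the dish is lifted or shifted on the pan (more than 12 mm) (distance of dish from where it was at the start of the episode above 0.012 m).
It fails at once if the spool, weight, jar, tin or tape dispenser is lifted or pushed about (more than 15 mm) (distance of any of spool, weight, jar, tin, tape from where it was at the start of the episode above 0.015 m).
It also fails if it takes over 58 s, if anything falls off the work surface, if the arm or the gripper's body presses on something with over 40 N, if the wrist force passes 120 N, or if a joint passes its speed limit or range.

## Working session

There is one attempt and no reset: what is moved stays moved. The work goes in short steps, Python scripts to look and compute and a tool call to move; the robot and the scene stay as the last step left them, time stands still between calls to the robot, and variables do not carry over. Pictures are saved under pics/ and viewed, and the job is handed in when it is done.

Besides the shell and the picture viewer there is one more tool, called by a JSON object that holds its "name" and its "arguments". jog_arm: Moves the arm, as the interface text tells. Its arguments: {"type":"object","properties":{"plan":{"type":"array","items":{"type":"array","items":{"type":"number"}}},"claw":{"type":"number"}},"required":["plan"]}

```bash
ls; mkdir -p pics; python3 - <<'E'
from rig import *
import cv2
s=observe();print(s)
for c in("scene","top"):
    im=camera(c);cv2.imwrite(f"pics/{c}0.png",im)
    i=camera_info(c);print(c,i)
    for t in("tare_unit","power_unit","cover_ridge","scale","dish","spool"):
        for b in boxes_of(c,t)[:2]:print(c,t,b)
E
```

```text
pics
{'time_s': 0.0, 'qpos': array([ 1.1077899 ,  0.333886  ,  0.0398537 ,  1.46629408, -0.01342627,
        1.34330667, -0.05849697]), 'dq': array([ 0.00013497, -0.00010608, -0.00037333,  0.00254854,  0.00164148,
       -0.00024673, -0.00091268]), 'joint_efforts': array([-3.97764034e-04, -6.58560419e+01,  1.36538912e+00, -4.05571854e+01,
        1.69019331e-02,  1.26656817e-02, -6.26393989e-05]), 'eef_pos': array([ 0.23110047, -0.60698155,  0.20442596]), 'orientation': array([ 9.83500984e-01,  1.80900943e-01, -1.85232696e-04, -7.92864816e-04]), 'ft_force': array([-0.45381594,  0.12750163, -0.06857671]), 'torque': array([-0.00613954,  0.04748842,  0.0085226 ]), 'opening': 0.08565449563025845}
scene {'intrinsics': array([[470.43021546,   0.        , 286.11458955],
       [  0.        , 470.43021546, 196.0736364 ],
       [  0.        ,   0.        ,   1.        ]]), 'rvec': array([ 0.84976512,  2.71151729, -0.86711787]), 'tvec': array([ 0.47488473, -0.25245538,  1.41988685])}
scene tare_unit {'rect': [259.6, 172.7, 316.9, 224.6], 'conf': 0.97}
scene power_unit {'rect': [229.8, 135.0, 
[... 796 characters left out ...]
rect': [255.1, 181.5, 297.6, 250.3], 'conf': 0.84}
top tare_unit {'rect': [292.2, 100.7, 342.7, 146.7], 'conf': 0.68}
top power_unit {'rect': [343.5, 192.8, 384.7, 235.0], 'conf': 0.82}
top power_unit {'rect': [235.3, 96.1, 402.8, 262.8], 'conf': 0.23}
top cover_ridge {'rect': [296.3, 98.3, 343.2, 145.9], 'conf': 0.64}
top cover_ridge {'rect': [262.2, 212.0, 294.2, 244.5], 'conf': 0.62}
top scale {'rect': [236.5, 94.7, 406.7, 259.8], 'conf': 0.79}
top scale {'rect': [184.5, 153.6, 218.6, 192.2], 'conf': 0.22}
top dish {'rect': [147.8, 84.3, 196.9, 138.7], 'conf': 0.97}
top dish {'rect': [265.2, 281.3, 310.6, 332.1], 'conf': 0.96}
top spool {'rect': [315.0, 196.5, 334.2, 219.2], 'conf': 0.84}
```

```bash
python3 - <<'E'
import cv2
a=cv2.imread("pics/top0.png");cv2.imwrite("pics/topc.png",cv2.resize(a[80:280,220:420],(600,600),interpolation=cv2.INTER_CUBIC))
E
```

```text
(no output)
```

View pics/top0.png

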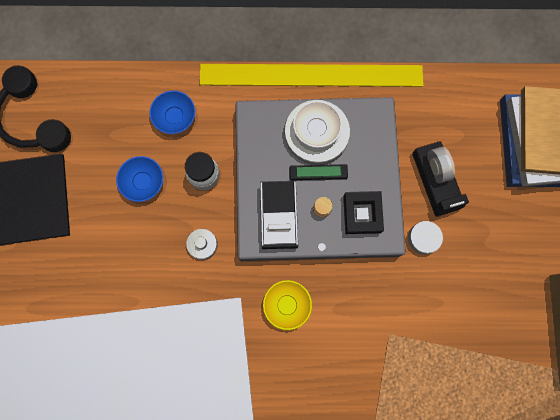

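View pics/scene0.png

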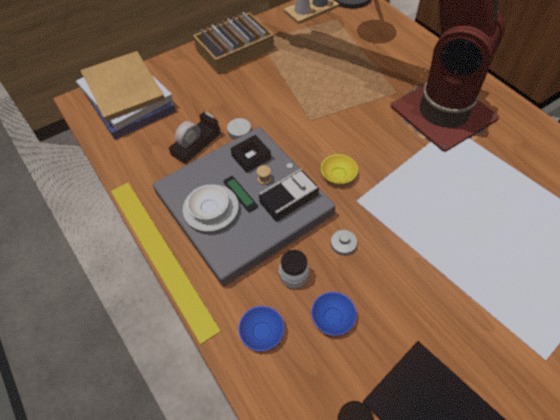

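View pics/topc.png

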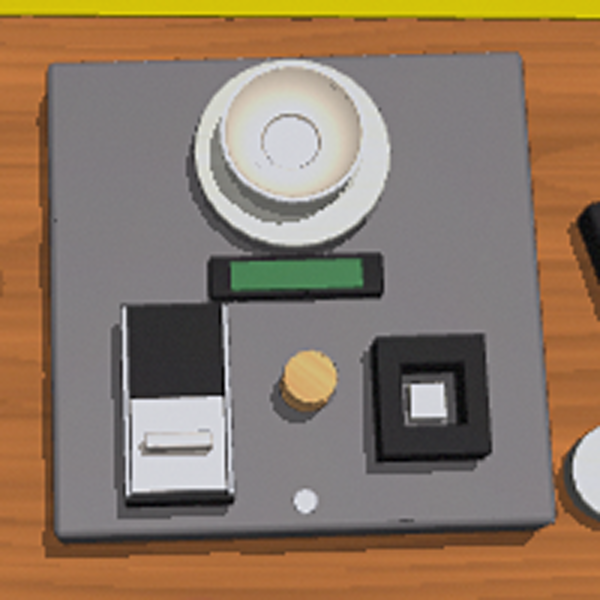

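```bash
cat > h.py <<'E'
import numpy as np,cv2
from rig import *
def ray(cam,uv,z,i=None):
    i=i or camera_info(cam);K=np.array(i["intrinsics"]);R,_=cv2.Rodrigues(np.array(i["rvec"]));t=np.array(i["tvec"]).ravel()
    d=R.T@np.linalg.inv(K)@np.array([uv[0],uv[1],1.]);c=-R.T@t
    return c+d*(z-c[2])/d[2]
def proj(cam,P,i=None):
    i=i or camera_info(cam)
    return cv2.projectPoints(np.array(P,float).reshape(-1,3),np.array(i["rvec"]),np.array(i["tvec"]),np.array(i["intrinsics"]),None)[0].reshape(-1,2)
E
python3 - <<'E'
from h import *
np.set_printoptions(precision=4,suppress=True)
f=lambda u,v:(u/3+220-.33,v/3+80-.33)
C=[ray("top",f(*p),.05)[:2] for p in((48,65),(521,54),(554,523),(57,537))]
print(C,np.mean(C,0));
for a,b in((0,1),(1,2),(2,3),(3,0)):
    d=C[a]-C[b];print(np.linalg.norm(d),np.degrees(np.arctan2(d[1],d[0])))
for n,p,z in(("blk",(121,305),.084),("blk",(229,303),.084),("pl",(131,398),.088),("pl",(223,395),.088),("rid",(146,434),.105),("rid",(211,432),.105)):
    print(n,ray("top",f(*p),z))
i=camera_info("scene")
E
python3 - <<'E'
import cv2
a=cv2.imread("pics/scene0.png");cv2.imwrite("pics/scc.png",cv2.resize(a[120:270,150:350],(800,600),interpolation=cv2.INTER_CUBIC))
E
```

```text
[array([0.8314, 0.114 ]), array([ 0.8416, -0.2219]), array([ 0.5072, -0.231 ]), array([0.4967, 0.1024])] [ 0.6692 -0.0591]
0.3360790932967105 91.73366907703009
0.33453131271650866 1.5560246210001278
0.3335586851300223 -88.19060553252461
0.33497383994702534 -178.0125851905174
blk [0.6481 0.0601 0.084 ]
blk [ 0.6498 -0.0119  0.084 ]
pl [0.5842 0.053  0.088 ]
pl [ 0.5865 -0.0075  0.088 ]
rid [0.5574 0.0429 0.105 ]
rid [0.5589 0.0011 0.105 ]
```

View pics/scc.png

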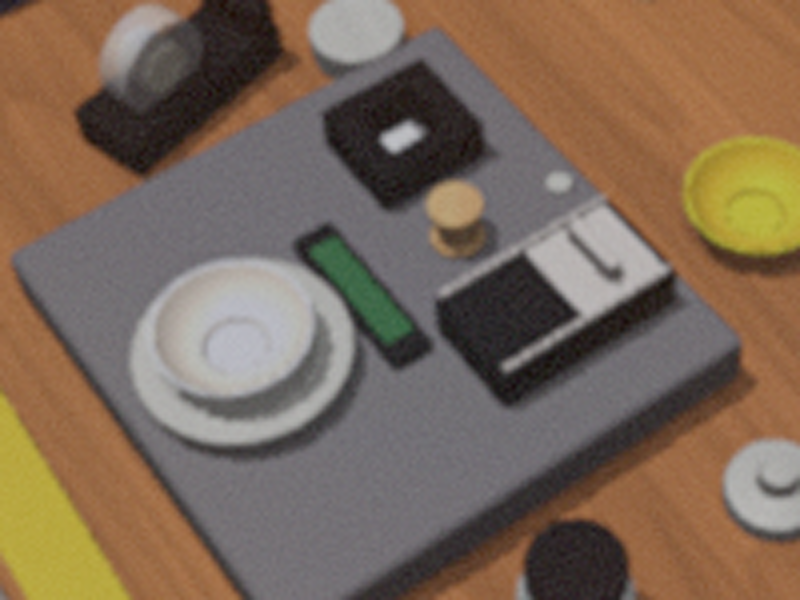

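{"name": "jog_arm", "arguments": {"plan": [[1,0,0,0],[1,0,0,0],[1,0,0,0],[1,0,0,0],[1,0,0,0]], "claw": -1}}

```text
time_s: 1.2
eef_pos: [0.349, -0.5626, 0.2054]
orientation: [0.984, 0.181, 0.0, 0.0]
ft_force: [-0.1, -0.5, -0.1]
opening: 0.0127
```

{"name": "jog_arm", "arguments": {"plan": [[0.7,-1,0,0],[0.7,-1,0,0],[0.7,-1,0,0],[0.7,-1,0,0],[0.7,-1,0,0]]}}

```text
time_s: 1.7
eef_pos: [0.3856, -0.4138, 0.2054]
orientation: [0.984, 0.181, 0.0, 0.0]
ft_force: [0.1, -0.7, 0.2]
opening: -0.0
```

{"name": "jog_arm", "arguments": {"plan": [[0.7,-1,0,0],[0.7,-1,0,0],[0.7,-1,0,0],[0.7,-1,0,0],[0.7,-1,0,0]]}}

```text
time_s: 2.2
eef_pos: [0.4229, -0.2659, 0.2055]
orientation: [0.984, 0.181, 0.0, 0.0]
ft_force: [0.9, 0.2, 0.4]
opening: 0.0
```

{"name": "jog_arm", "arguments": {"plan": [[0.7,-1,0,0],[0.7,-1,0,0],[0.7,-1,0,0],[0.7,-1,0,0],[0.7,-1,0,0]]}}

```text
time_s: 2.7
eef_pos: [0.4602, -0.1179, 0.2056]
orientation: [0.984, 0.181, 0.0, 0.0]
ft_force: [0.4, 0.7, 0.2]
opening: 0.0001
```

{"name": "jog_arm", "arguments": {"plan": [[0.7,-1,0,0],[0.7,-1,0,0],[0.7,-1,0,0],[0.7,-1,0,0],[0.5,-0.7,0,0]]}}

```text
time_s: 3.2
eef_pos: [0.4956, 0.0223, 0.2056]
orientation: [0.983, 0.182, 0.0, -0.0]
ft_force: [-0.1, 0.4, -0.5]
opening: 0.0002
```

{"name": "jog_arm", "arguments": {"plan": [[0,0,0,0.8],[0,0,0,0.8],[0,0,0,0.8],[0,0,0,0.78],[0,0,0,0]]}}

```text
time_s: 3.7
eef_pos: [0.4953, 0.02, 0.2055]
orientation: [1.0, 0.015, 0.0, 0.0]
ft_force: [-0.5, 1.0, 0.0]
opening: -0.0002
```

```bash
python3 - <<'E'
from h import *
np.set_printoptions(precision=4,suppress=True)
s=observe();print(s['eef_pos'],s['orientation'],s['ft_force'],s['time_s'])
i=camera_info("wrist");im=camera("wrist");cv2.imwrite("pics/w1.png",im);print(i)
for t in("tare_unit","cover_ridge"):
    for b in trace("wrist",t)[:2]:
        print(t,b['conf'],b['rect'])
# predicted
th=np.radians(1.75);R=np.array([[np.cos(th),-np.sin(th)],[np.sin(th),np.cos(th)]])
def W(x,y,z):return np.r_[np.array([.5842,.0233])+R@[x,y],z]
P=[W(-32+0,0,0)]
pts=[W(x,y,.105) for x in(-.037,-.027) for y in(-.022,.022)]+[W(x,y,.088) for x in(-.063,-.001) for y in(-.031,.031)]
q=proj("wrist",pts,i);print(q)
v=cv2.resize(im,(800,600))
for p in q:cv2.circle(v,(int(p[0]*800/560),int(p[1]*600/420)),3,(0,0,255),1)
cv2.imwrite("pics/w1b.png",v)
E
```

```text
[0.4953 0.02   0.2055] [0.9999 0.0147 0.0001 0.    ] [-0.4704  0.9526  0.0493] 3.7
{'intrinsics': array([[303.3912,   0.    , 276.1709],
       [  0.    , 303.3912, 207.6634],
       [  0.    ,   0.    ,   1.    ]]), 'rvec': array([-2.1084,  2.0447,  0.2756]), 'tvec': array([0.0044, 0.4437, 0.5097])}
tare_unit 0.81 [235.2, 19.0, 319.6, 176.6]
cover_ridge 0.78 [243.6, 97.2, 309.9, 169.2]
[[300.3691 142.4385]
 [249.725  142.4322]
 [300.6156 130.5645]
 [249.4582 130.5586]
 [307.927  169.4955]
 [242.3541 169.4859]
 [309.8599 100.1075]
 [240.3113 100.1011]]
```

View pics/w1b.png

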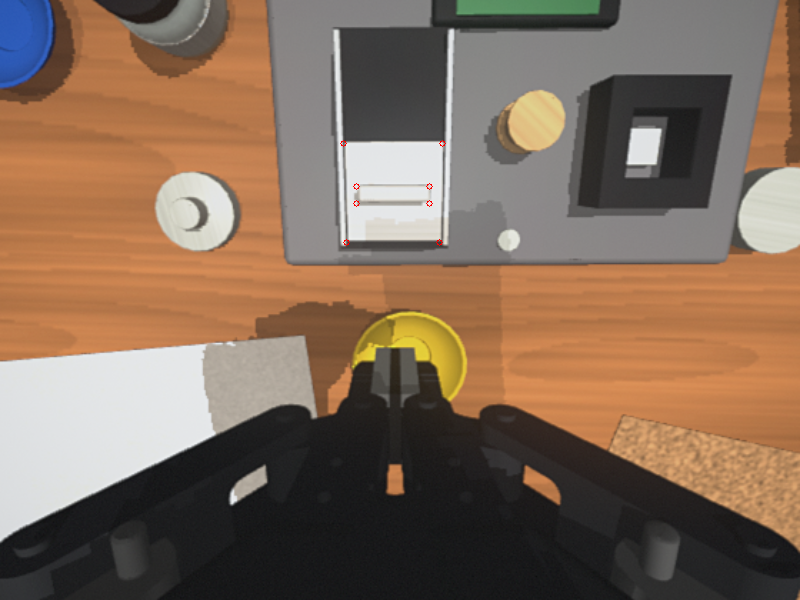

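{"name": "jog_arm", "arguments": {"plan": [[0.4,-0.04,1,0],[0.4,0,1,0],[0.4,0,1,0],[0,0,0.8,0],[0,0,0.4,0]]}}

```text
time_s: 4.35
eef_pos: [0.5243, 0.0219, 0.0985]
orientation: [1.0, 0.016, -0.001, -0.0]
ft_force: [0.7, 0.1, 0.2]
opening: -0.0002
```

{"name": "jog_arm", "arguments": {"plan": [[0,0,0.22,0],[0,0,0,0]]}}

```text
time_s: 4.55
eef_pos: [0.5251, 0.022, 0.0948]
orientation: [1.0, 0.016, -0.0, -0.0]
ft_force: [0.9, 0.3, 0.6]
opening: -0.0002
```

```bash
python3 - <<'E'
from h import *
s=observe();print(s['eef_pos'],s['orientation'],s['ft_force'])
cv2.imwrite("pics/w2.png",cv2.resize(camera("wrist"),(800,600)))
E
```

```text
[0.52510384 0.02197795 0.09482226] [ 9.99877515e-01  1.56504456e-02 -1.38492732e-04 -1.91729483e-05] [0.85665967 0.3160055  0.56208257]
```

View pics/w2.png

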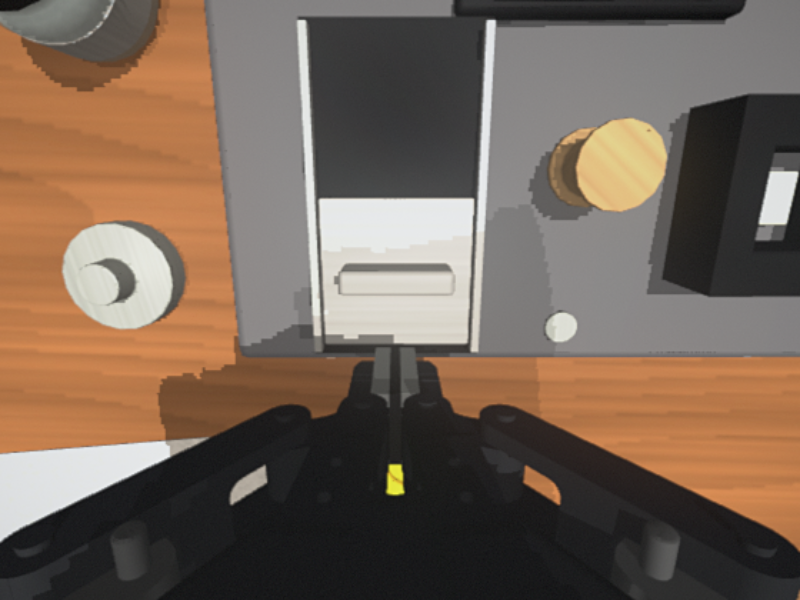

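{"name": "jog_arm", "arguments": {"plan": [[0.5,0,0,0],[0.5,0,0,0],[0.5,0,0,0],[0.5,0,0,0],[0.5,0,0,0]]}}

```text
time_s: 5.1
eef_pos: [0.5891, 0.024, 0.0948]
orientation: [1.0, 0.015, 0.0, -0.0]
ft_force: [0.2, 0.2, 0.0]
opening: 0.0002
```

{"name": "jog_arm", "arguments": {"plan": [[0.2,0,0,0],[0.2,0,0,0],[0,0,0,0],[0,0,0,0]]}}

```text
time_s: 5.5
eef_pos: [0.5975, 0.0243, 0.0947]
orientation: [1.0, 0.015, -0.0, -0.0]
ft_force: [-1.0, -0.5, 0.2]
opening: -0.0005
```

```bash
python3 - <<'E'
from h import *
s=observe();print(s['eef_pos'],s['ft_force'])
i=camera_info("wrist");im=camera("wrist")
th=np.radians(1.75);R=np.array([[np.cos(th),-np.sin(th)],[np.sin(th),np.cos(th)]])
def W(x,y,z):return np.r_[np.array([.5842,.0233])+R@[x,y],z]
q=proj("wrist",[W(x+.062,y,.105) for x in(-.037,-.027) for y in(-.022,.022)]+[W(x+.062,y,.088) for x in(-.063,-.001) for y in(-.031,.031)],i)
v=cv2.resize(im,(800,600))
for p in q:cv2.circle(v,(int(p[0]*800/560),int(p[1]*600/420)),3,(0,0,255),1)
cv2.imwrite("pics/w3.png",v)
E
```

```text
[0.59745454 0.02426012 0.09473358] [-0.95273195 -0.54006574  0.15841507]
```

View pics/w3.png

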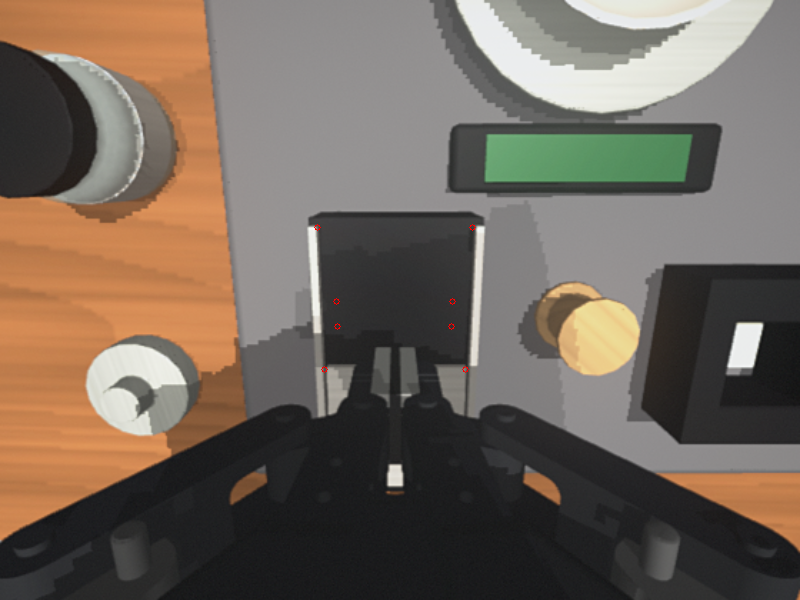

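```bash
python3 - <<'E'
from h import *
a=camera("scene");cv2.imwrite("pics/s4.png",cv2.resize(a[100:250,190:390],(800,600),interpolation=cv2.INTER_CUBIC))
a=camera("top");cv2.imwrite("pics/t4.png",cv2.resize(a[150:270,230:390],(800,600),interpolation=cv2.INTER_CUBIC))
E
```

```text
(no output)
```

View pics/s4.png

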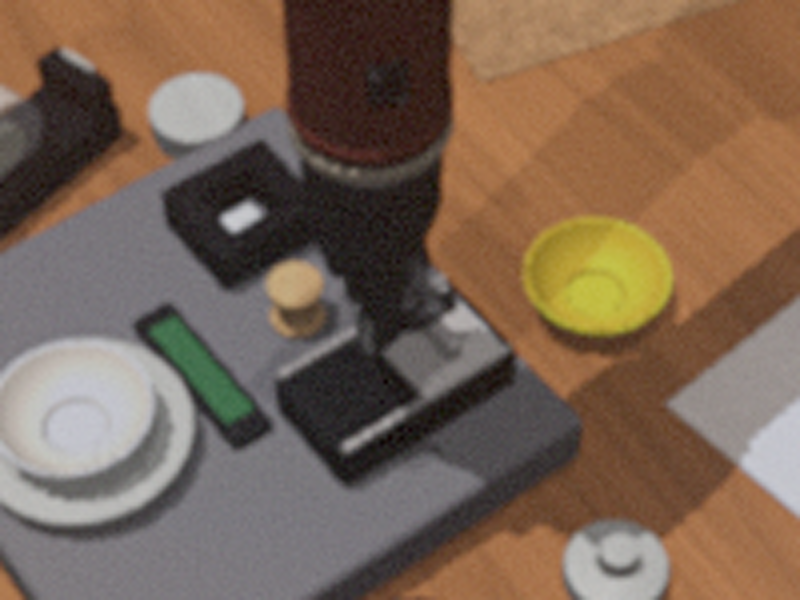

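View pics/t4.png

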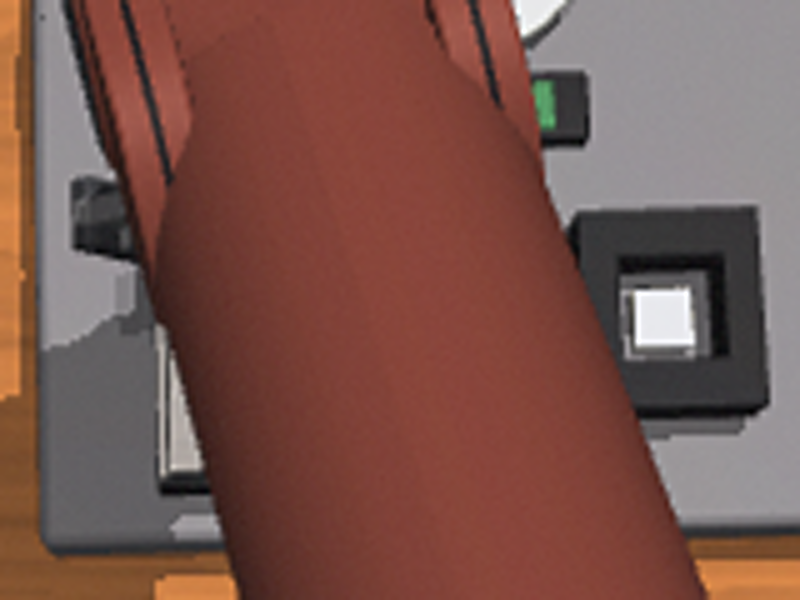

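```bash
python3 - <<'E'
from h import *
s=observe();p=s['eef_pos'];print(p,s['time_s'])
print("wrist",proj("wrist",[p,p+[0,0,.02],p+[0,0,.04]])*800/560)
q=proj("scene",[p,p+[0,0,.02],p+[0,0,.04],p+[0,0,.073]]);print("scene",(q-[190,100])*4)
a=camera("scene");v=cv2.resize(a[140:215,240:340],(800,600),interpolation=cv2.INTER_CUBIC)
for t in q:cv2.circle(v,tuple(int(x) for x in (t-[240,140])*8),4,(0,255,0),1)
cv2.imwrite("pics/s5.png",v)
E
```

```text
[0.5974117  0.02418359 0.09493302] 5.65
wrist [[393.30624448 344.70199028]
 [393.14997016 364.69005888]
 [392.95120968 390.11226469]]
scene [[377.70171761 365.99001172]
 [377.24382264 346.36777091]
 [376.77241482 326.16646219]
 [375.9634187  291.4984316 ]]
```

View pics/s5.png

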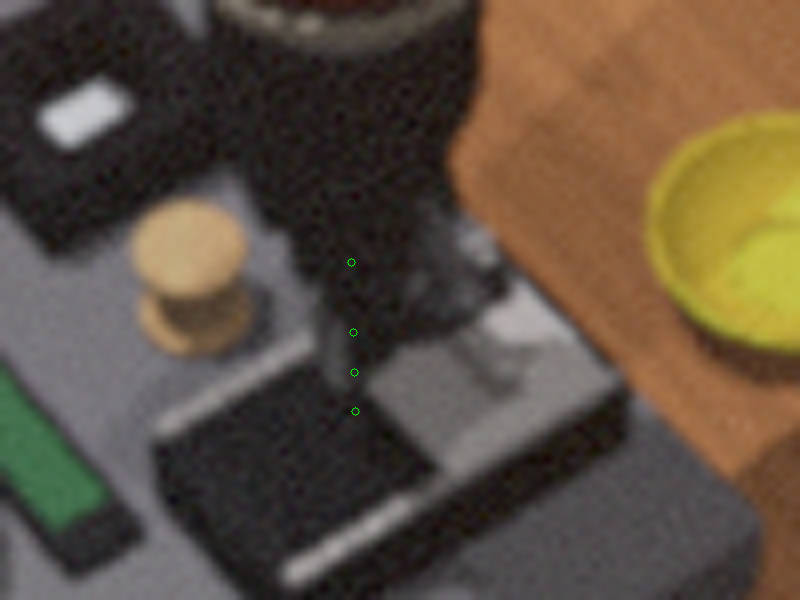

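{"name": "jog_arm", "arguments": {"plan": [[0.6,0,0,0],[0,0,0.16,0],[0,0,0,0]]}}

```text
time_s: 6.0
eef_pos: [0.612, 0.0247, 0.0901]
orientation: [1.0, 0.015, -0.001, -0.0]
ft_force: [-0.6, 0.6, 0.3]
opening: -0.0001
```

{"name": "jog_arm", "arguments": {"plan": [[0,0,0.12,0],[0,0,0,0]]}}

```text
time_s: 6.2
eef_pos: [0.612, 0.0247, 0.0873]
orientation: [1.0, 0.015, -0.0, 0.0]
ft_force: [-0.1, -0.3, 0.1]
opening: -0.0003
```

{"name": "jog_arm", "arguments": {"plan": [[0,0,0.08,0],[0,0,0,0]]}}

```text
time_s: 6.4
eef_pos: [0.6124, 0.0247, 0.0856]
orientation: [1.0, 0.015, -0.0, 0.0]
ft_force: [0.3, 0.3, 0.7]
opening: 0.0004
```

{"name": "jog_arm", "arguments": {"plan": [[0,0,0.1,0],[0,0,0,0]]}}

```text
time_s: 6.6
eef_pos: [0.6125, 0.0246, 0.083]
orientation: [1.0, 0.015, -0.0, -0.0]
ft_force: [-0.2, -0.6, 0.2]
opening: 0.0006
```

{"name": "jog_arm", "arguments": {"plan": [[0,0,0.1,0],[0,0,0,0]]}}

```text
time_s: 6.8
eef_pos: [0.6124, 0.0246, 0.0804]
orientation: [1.0, 0.015, -0.0, -0.0]
ft_force: [-0.4, 0.2, 0.1]
opening: -0.0003
```

{"name": "jog_arm", "arguments": {"plan": [[0,0,0.1,0],[0,0,0,0]]}}

```text
time_s: 7.0
eef_pos: [0.6125, 0.0247, 0.0779]
orientation: [1.0, 0.015, -0.0, -0.0]
ft_force: [-0.4, 0.6, 0.8]
opening: -0.0
```

{"name": "jog_arm", "arguments": {"plan": [[0,0,0.1,0],[0,0,0,0]]}}

```text
time_s: 7.2
eef_pos: [0.6125, 0.0246, 0.0755]
orientation: [1.0, 0.015, -0.0, -0.0]
ft_force: [0.4, 1.0, -0.5]
opening: -0.0002
```

{"name": "jog_arm", "arguments": {"plan": [[0,0,0.1,0],[0,0,0,0]]}}

```text
time_s: 7.4
eef_pos: [0.6125, 0.0247, 0.073]
orientation: [1.0, 0.015, -0.0, -0.0]
ft_force: [0.1, -0.3, 0.2]
opening: -0.0001
```

{"name": "jog_arm", "arguments": {"plan": [[0,0,0.1,0],[0,0,0,0]]}}

```text
time_s: 7.6
eef_pos: [0.6125, 0.0246, 0.0705]
orientation: [1.0, 0.015, -0.0, -0.0]
ft_force: [-0.4, 0.1, 1.0]
opening: -0.0001
```

```bash
python3 - <<'E'
from h import *
s=observe();p=s['eef_pos'];print(p,s['time_s'],s['ft_force'])
q=proj("scene",[p,p+[0,0,.01],p+[0,0,.02]])
a=camera("scene");v=cv2.resize(a[140:215,240:340],(800,600),interpolation=cv2.INTER_CUBIC)
v=cv2.convertScaleAbs(v,alpha=1.8,beta=20)
for t in q:cv2.circle(v,tuple(int(x) for x in (t-[240,140])*8),4,(0,255,0),1)
cv2.imwrite("pics/s6.png",v)
cv2.imwrite("pics/w6.png",cv2.convertScaleAbs(camera("wrist")[180:390,140:420],alpha=1.8).repeat(2,0).repeat(2,1))
E
```

```text
[0.61251647 0.02464032 0.07047464] 7.6 [-0.43240692  0.14506284  0.99005578]
```

View pics/s6.png

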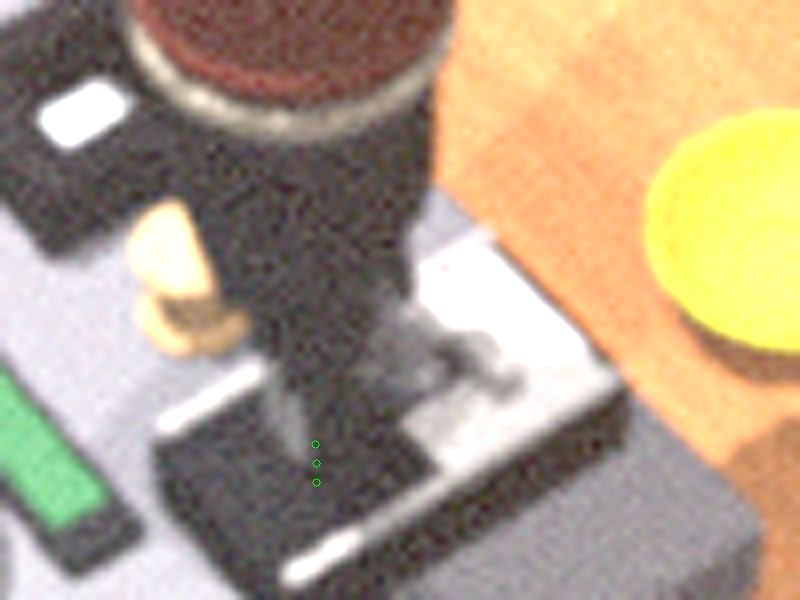

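View pics/w6.png

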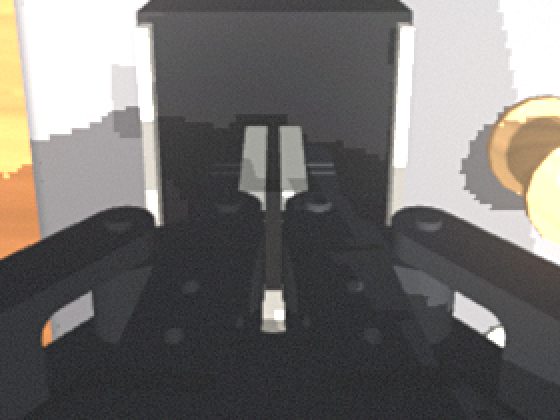

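{"name": "jog_arm", "arguments": {"plan": [[0,0,0.08,0],[0,0,0,0]]}}

```text
time_s: 7.9
eef_pos: [0.6126, 0.0246, 0.0686]
orientation: [1.0, 0.015, -0.0, -0.0]
ft_force: [0.4, -0.2, 0.6]
opening: -0.0001
```

{"name": "jog_arm", "arguments": {"plan": [[0,0,0.08,0],[0,0,0,0]]}}

```text
time_s: 8.1
eef_pos: [0.6125, 0.0247, 0.0665]
orientation: [1.0, 0.015, -0.0, -0.0]
ft_force: [-0.9, 0.4, 0.4]
opening: -0.0
```

{"name": "jog_arm", "arguments": {"plan": [[0,0,0.08,0],[0,0,0,0]]}}

```text
time_s: 8.3
eef_pos: [0.6125, 0.0247, 0.0645]
orientation: [1.0, 0.015, -0.0, -0.0]
ft_force: [0.7, -0.0, -0.2]
opening: -0.0002
```

{"name": "jog_arm", "arguments": {"plan": [[0,0,0.08,0],[0,0,0,0]]}}

```text
time_s: 8.5
eef_pos: [0.6126, 0.0247, 0.0625]
orientation: [1.0, 0.015, -0.0, -0.0]
ft_force: [-0.4, -0.1, 0.4]
opening: -0.0002
```

{"name": "jog_arm", "arguments": {"plan": [[0,0,0.08,0],[0,0,0,0]]}}

```text
time_s: 8.7
eef_pos: [0.6125, 0.0247, 0.0605]
orientation: [1.0, 0.015, -0.0, -0.0]
ft_force: [0.4, -0.1, -0.0]
opening: 0.0002
```

```bash
python3 - <<'E'
from h import *
s=observe();p=s['eef_pos'];print(p,s['time_s'],s['ft_force'])
i=camera_info("wrist");R,_=cv2.Rodrigues(np.array(i["rvec"]));print(-R.T@np.array(i["tvec"]).ravel())
q=proj("scene",[p,p+[0,0,.01],p+[0,0,.02]])
a=camera("scene");v=cv2.resize(a[140:215,240:340],(800,600),interpolation=cv2.INTER_CUBIC)
v=cv2.convertScaleAbs(v,alpha=1.8,beta=20)
for t in q:cv2.circle(v,tuple(int(x) for x in (t-[240,140])*8),4,(0,255,0),1)
cv2.imwrite("pics/s7.png",v)
E
```

```text
[0.61253491 0.02465886 0.06053295] 8.7 [ 0.35367438 -0.06385015 -0.04834782]
[0.67963638 0.02624569 0.22923428]
```

View pics/s7.png

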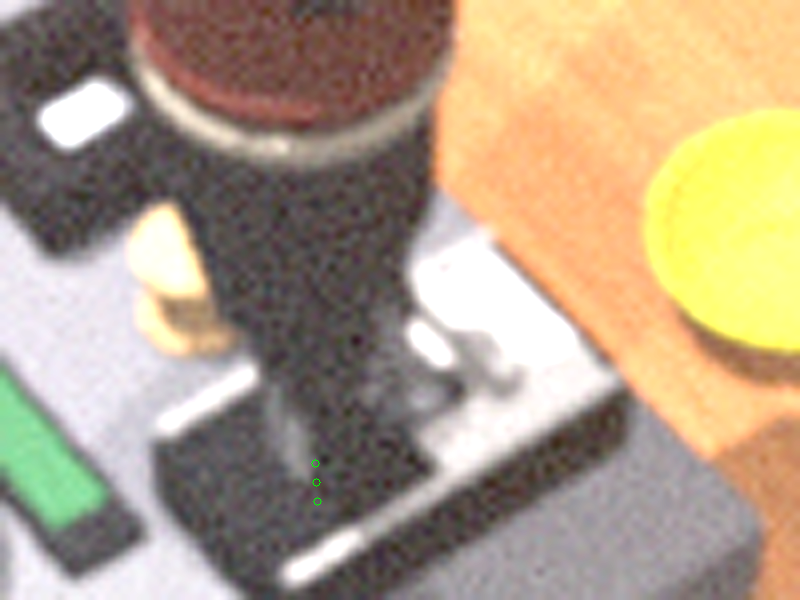

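{"name": "jog_arm", "arguments": {"plan": [[0,0,0.08,0],[0,0,0,0]]}}

```text
time_s: 8.95
eef_pos: [0.6125, 0.0247, 0.0586]
orientation: [1.0, 0.015, -0.0, -0.0]
ft_force: [-0.6, 0.5, -0.5]
opening: 0.0001
```

{"name": "jog_arm", "arguments": {"plan": [[0,0,0.08,0],[0,0,0,0]]}}

```text
time_s: 9.15
eef_pos: [0.6128, 0.0247, 0.0582]
orientation: [1.0, 0.015, 0.0, 0.0]
ft_force: [-5.3, -0.6, 11.9]
opening: 0.0001
```

{"name": "jog_arm", "arguments": {"plan": [[0,0,0.08,0],[0,0,0,0]]}}

```text
time_s: 9.35
eef_pos: [0.6128, 0.0246, 0.0581]
orientation: [1.0, 0.015, 0.0, 0.001]
ft_force: [-13.5, -2.1, 28.8]
opening: 0.0
```

{"name": "jog_arm", "arguments": {"plan": [[0,0,-0.4,0],[0,0,-0.8,0],[-1,0,-0.8,0],[-1,0,0,0],[-1,0,0,0]]}}

```text
time_s: 9.85
eef_pos: [0.5374, 0.0225, 0.1055]
orientation: [1.0, 0.015, 0.001, -0.0]
ft_force: [0.4, -0.1, 0.8]
opening: -0.0001
```

{"name": "jog_arm", "arguments": {"plan": [[-0.5,0,0,0],[0,0,0,0]]}}

```text
time_s: 10.05
eef_pos: [0.5243, 0.0217, 0.1051]
orientation: [1.0, 0.015, 0.0, 0.0]
ft_force: [-0.5, 0.3, -1.0]
opening: 0.0003
```

```bash
python3 - <<'E'
from h import *
s=observe();p=s['eef_pos'];print(p,s['orientation'],s['ft_force'])
q=proj("scene",[p,p+[0,0,.0258]])
a=camera("scene");v=cv2.resize(a[140:215,240:340],(800,600),interpolation=cv2.INTER_CUBIC)
v=cv2.convertScaleAbs(v,alpha=1.8,beta=20)
for t in q:cv2.circle(v,tuple(int(x) for x in (t-[240,140])*8),4,(0,255,0),1)
cv2.imwrite("pics/s8.png",v)
E
```

```text
[0.52434772 0.02173022 0.10508924] [9.99881670e-01 1.53784824e-02 5.82741625e-05 3.79854784e-04] [-0.4831452   0.31263415 -1.02535339]
```

View pics/s8.png

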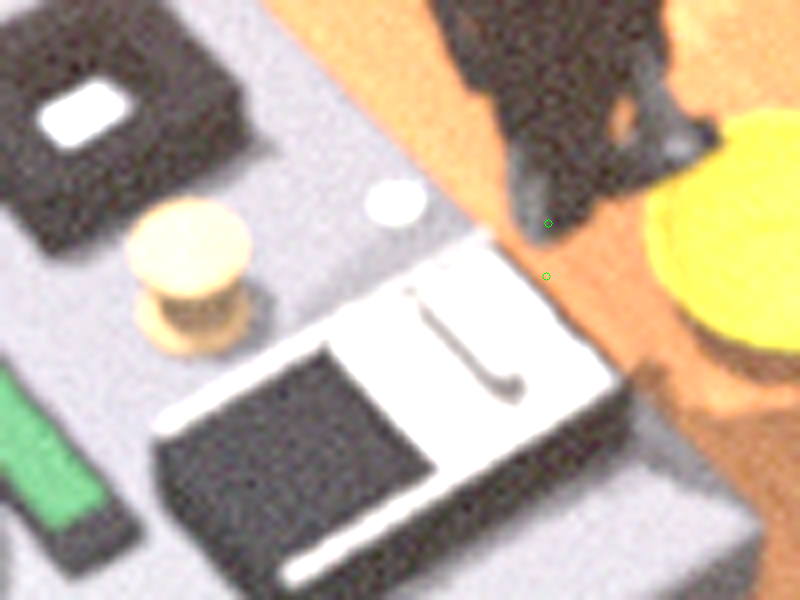

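```bash
python3 - <<'E'
from h import *
np.set_printoptions(precision=4,suppress=True)
p=observe()['eef_pos']
def pl(c):
    i=camera_info(c);R,_=cv2.Rodrigues(np.array(i["rvec"]));return np.array(i["intrinsics"])@np.c_[R,np.array(i["tvec"]).ravel()]
i=camera_info("wrist");R,_=cv2.Rodrigues(np.array(i["rvec"]));print("cam z",R[2], "pos rel",-R.T@np.array(i["tvec"]).ravel()-p)
def tri(w,s):
    X=cv2.triangulatePoints(pl("wrist"),pl("scene"),np.array(w,float).reshape(2,1),np.array(s,float).reshape(2,1)).ravel();X=X[:3]/X[3]
    print(X-p, proj("wrist",[X])-w, proj("scene",[X])-s)
tri((130*.7,545*.7),(240+690/8,140+140/8))
tri((382*.7,348*.7),(240+540/8,140+240/8))
cv2.imwrite("pics/w9.png",cv2.convertScaleAbs(cv2.resize(camera("wrist"),(800,600)),alpha=2,beta=20))
a=camera("scene");cv2.imwrite("pics/s9.png",cv2.convertScaleAbs(cv2.resize(a[90:180,270:390],(800,600),interpolation=cv2.INTER_CUBIC),alpha=2,beta=30))
E
```

```text
cam z [-0.2637 -0.0085 -0.9646] pos rel [0.0669 0.0017 0.1688]
[-0.0098  0.0487  0.1023] [[ 6.5056 24.6204]] [[-0.6693  1.236 ]]
[0.0067 0.0045 0.0273] [[-0.785   5.1318]] [[-0.3744  0.2582]]
```

View pics/s9.png

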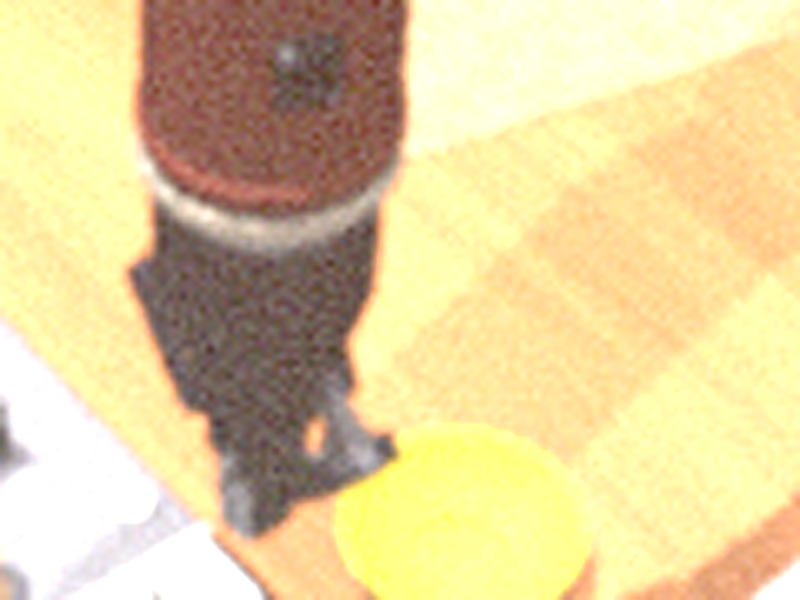

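View pics/w9.png

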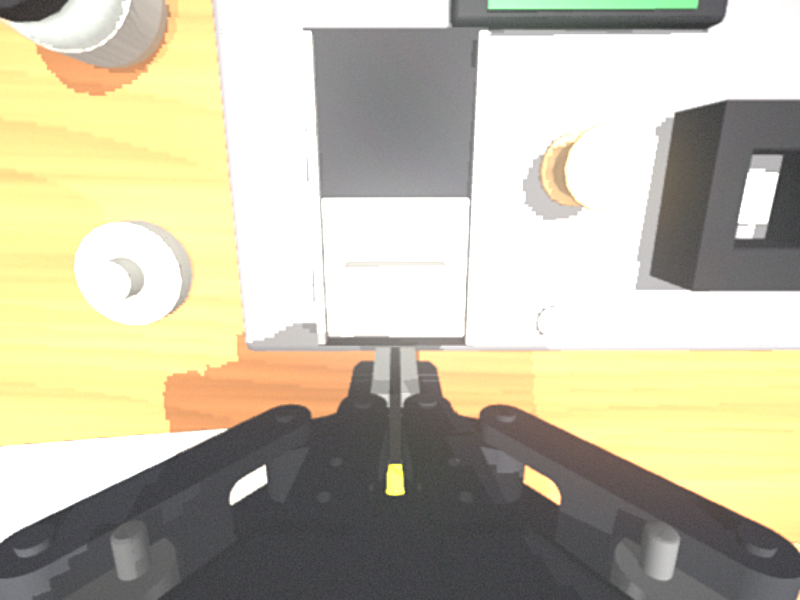

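{"name": "jog_arm", "arguments": {"plan": [[0,0,0.6,0],[0,0,0.6,0],[0,0,0.28,0],[0,0,0,0]]}}

```text
time_s: 10.6
eef_pos: [0.5241, 0.022, 0.0658]
orientation: [1.0, 0.015, -0.002, -0.0]
ft_force: [-0.1, 0.2, 0.5]
opening: -0.0001
```

{"name": "jog_arm", "arguments": {"plan": [[0.4,0,0,0],[0.4,0,0,0],[0.4,0,0,0],[0,0,0,0]]}}

```text
time_s: 11.0
eef_pos: [0.5571, 0.023, 0.0681]
orientation: [1.0, 0.015, 0.001, -0.0]
ft_force: [0.2, -0.1, 0.3]
opening: -0.0003
```

```bash
python3 - <<'E'
from h import *
s=observe();p=s['eef_pos'];print(p,s['ft_force'])
a=camera("scene");cv2.imwrite("pics/s10.png",cv2.convertScaleAbs(cv2.resize(a[140:215,240:340],(800,600),interpolation=cv2.INTER_CUBIC),alpha=1.8,beta=20))
E
```

```text
[0.55706643 0.02304857 0.06813299] [ 0.15087323 -0.10324834  0.33156819]
```

View pics/s10.png

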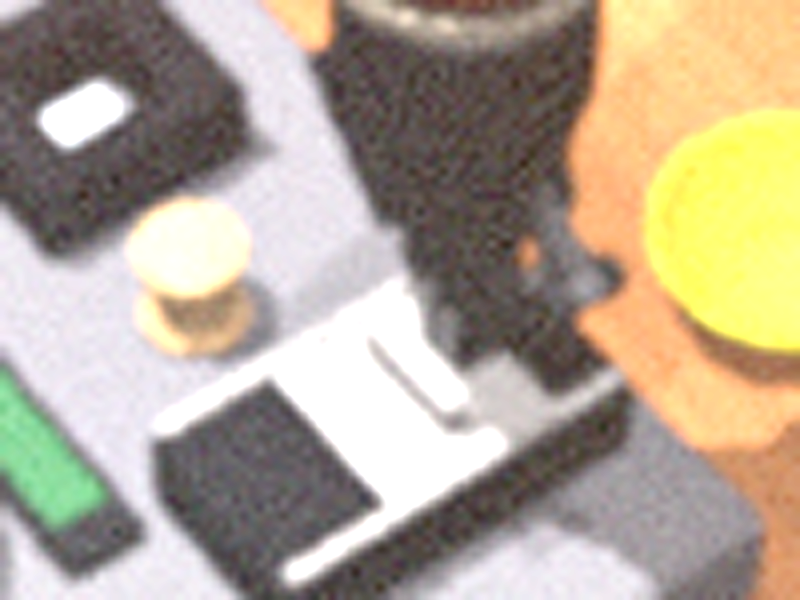

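{"name": "jog_arm", "arguments": {"plan": [[0.4,0,0,0],[0.4,0,0,0],[0.4,0,0,0],[0.4,0,0,0],[0.2,0,0,0]]}}

```text
time_s: 11.55
eef_pos: [0.5972, 0.0243, 0.0674]
orientation: [1.0, 0.015, -0.004, 0.0]
ft_force: [-35.1, -1.2, 27.2]
opening: 0.0005
```

{"name": "jog_arm", "arguments": {"plan": [[0.08,0,0,0],[0,0,0,0]]}}

```text
time_s: 11.75
eef_pos: [0.5969, 0.0243, 0.0672]
orientation: [1.0, 0.016, -0.006, 0.001]
ft_force: [-28.3, -1.1, 19.3]
opening: 0.0001
```

```bash
python3 - <<'E'
from h import *
s=observe();p=s['eef_pos'];print(p,s['ft_force'])
a=camera("scene");cv2.imwrite("pics/s11.png",cv2.convertScaleAbs(cv2.resize(a[140:215,240:340],(800,600),interpolation=cv2.INTER_CUBIC),alpha=1.8,beta=20))
i=camera_info("wrist");im=camera("wrist")
th=np.radians(1.75);R=np.array([[np.cos(th),-np.sin(th)],[np.sin(th),np.cos(th)]])
def W(x,y,z):return np.r_[np.array([.5842,.0233])+R@[x,y],z]
q=proj("wrist",[W(x+.062,y,.105) for x in(-.037,-.027) for y in(-.022,.022)]+[W(x+.062,y,.088) for x in(-.063,-.001) for y in(-.031,.031)],i)
v=cv2.resize(im,(800,600))
for p in q:cv2.circle(v,(int(p[0]*800/560),int(p[1]*600/420)),3,(0,0,255),1)
cv2.imwrite("pics/w11.png",v)
E
```

```text
[0.59694778 0.02430268 0.06717565] [-28.28761785  -1.12523806  19.2860169 ]
```

View pics/s11.png

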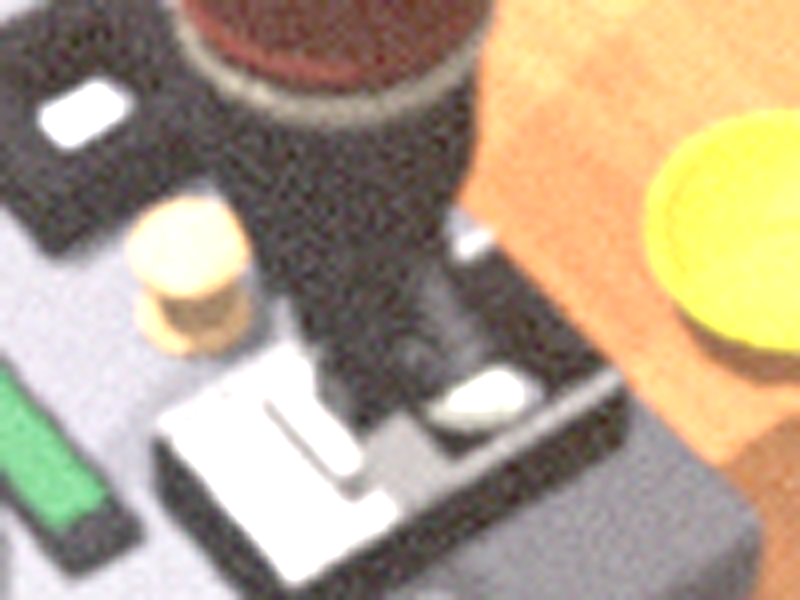

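View pics/w11.png

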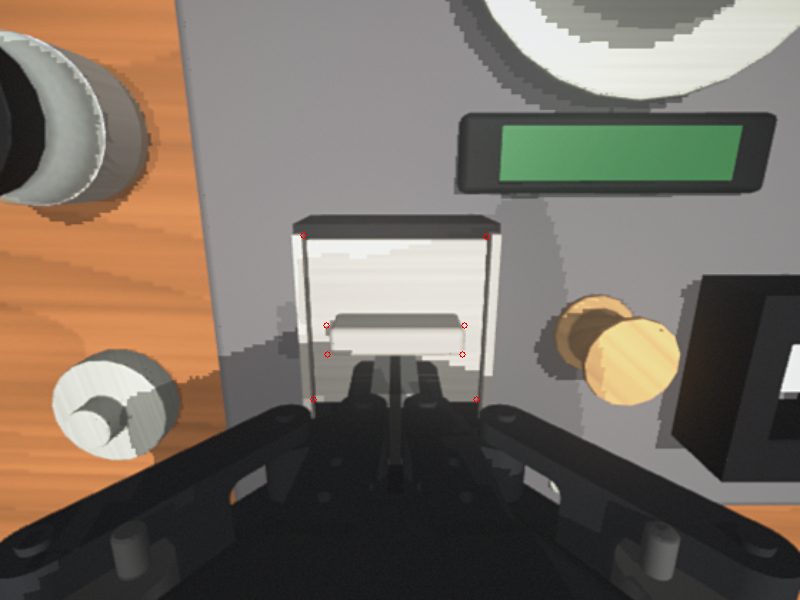

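{"name": "jog_arm", "arguments": {"plan": [[-0.5,0,0,0],[-0.4,0,-0.4,0],[-0.5,0,-0.4,0],[-0.5,0,0,0],[0,0,0,0]]}}

```text
time_s: 12.35
eef_pos: [0.5541, 0.0226, 0.0884]
orientation: [1.0, 0.015, 0.0, 0.0]
ft_force: [0.1, -0.2, -0.1]
opening: 0.0
```

```bash
python3 - <<'E'
from h import *
s=observe();p=s['eef_pos'];print(p,s['orientation'],s['ft_force'])
a=camera("scene");v=cv2.convertScaleAbs(cv2.resize(a[140:215,240:340],(800,600),interpolation=cv2.INTER_CUBIC),alpha=1.8,beta=20)
c=np.array([.5522,.0223])
al=np.linspace(0,6.28,40)
for r,z in((.025,.084),(.015,.060)):
    for t in proj("scene",[np.r_[c+r*np.array([np.cos(k),np.sin(k)]),z] for k in al]):cv2.circle(v,tuple(int(x) for x in (t-[240,140])*8),2,(0,0,255),-1)
cv2.imwrite("pics/s12.png",v)
E
```

```text
[0.55411743 0.02264748 0.08842097] [9.99882199e-01 1.53386673e-02 4.53391105e-04 3.28326073e-04] [ 0.07318489 -0.20097885 -0.09573111]
```

View pics/s12.png

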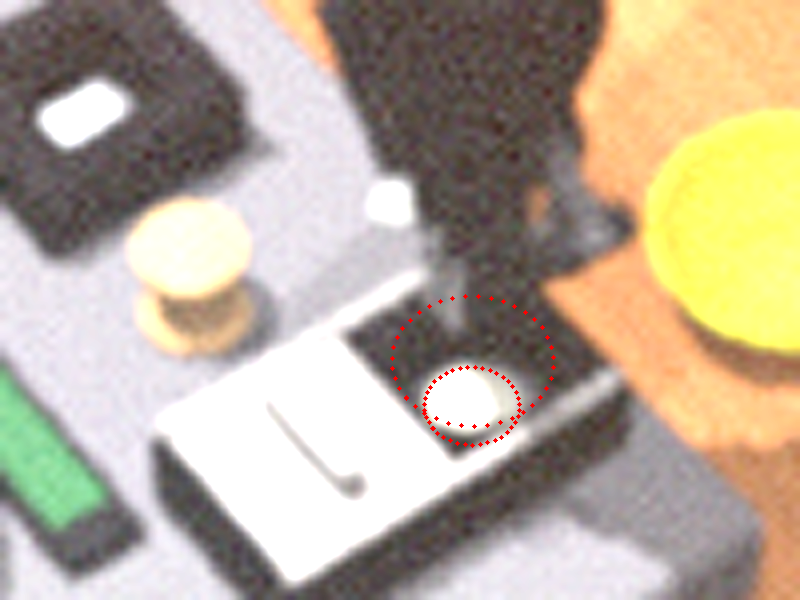

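{"name": "jog_arm", "arguments": {"plan": [[-0.08,0,0.5,0],[0,0,0.5,0],[0,0,0.5,0],[0,0,0.4,0],[0,0,0,0]]}}

```text
time_s: 12.9
eef_pos: [0.5513, 0.0228, 0.038]
orientation: [1.0, 0.015, -0.002, -0.0]
ft_force: [-0.5, 0.5, -0.7]
opening: -0.0001
```

{"name": "jog_arm", "arguments": {"plan": [[0,0,0.12,0],[0,0,0.12,0],[0,0,0,0]]}}

```text
time_s: 13.2
eef_pos: [0.553, 0.0229, 0.0344]
orientation: [1.0, 0.015, 0.0, -0.0]
ft_force: [-0.0, 0.4, 0.8]
opening: 0.0002
```

{"name": "jog_arm", "arguments": {"plan": [[0,0,0.1,0],[0,0,0,0],[0,0,0,0]]}}

```text
time_s: 13.5
eef_pos: [0.5531, 0.0229, 0.0322]
orientation: [1.0, 0.015, 0.0, -0.0]
ft_force: [0.2, -0.3, 2.5]
opening: -0.0001
```

{"name": "jog_arm", "arguments": {"plan": [[0,0,0.1,0],[0,0,0,0],[0,0,0,0]]}}

```text
time_s: 13.8
eef_pos: [0.5531, 0.0229, 0.0296]
orientation: [1.0, 0.015, 0.0, -0.0]
ft_force: [0.9, -0.6, 4.0]
opening: 0.0
```

{"name": "jog_arm", "arguments": {"plan": [[0,0,0.06,0],[0,0,0,0],[0,0,0,0]]}}

```text
time_s: 14.1
eef_pos: [0.5532, 0.0229, 0.0289]
orientation: [1.0, 0.015, 0.0, 0.0]
ft_force: [-3.6, -0.4, 14.4]
opening: 0.0002
```

Fully home (the force jumps past the spring's 5 N). I hold it there, then let up.

{"name": "jog_arm", "arguments": {"plan": [[0,0,0,0],[0,0,0,0],[0,0,0,0],[0,0,0,0],[0,0,0,0]]}}

```text
time_s: 14.6
eef_pos: [0.5532, 0.0229, 0.029]
orientation: [1.0, 0.015, 0.0, 0.0]
ft_force: [-3.0, 0.5, 14.9]
opening: -0.0001
```

{"name": "jog_arm", "arguments": {"plan": [[0,0,0,0],[0,0,0,0],[0,0,0,0],[0,0,0,0],[0,0,0,0]]}}

```text
time_s: 15.1
eef_pos: [0.5532, 0.0229, 0.029]
orientation: [1.0, 0.015, 0.0, 0.0]
ft_force: [-3.2, -0.2, 14.5]
opening: -0.0001
```

{"name": "jog_arm", "arguments": {"plan": [[0,0,0,0],[0,0,0,0],[0,0,0,0],[0,0,-0.3,0],[0,0,-0.6,0]]}}

```text
time_s: 15.6
eef_pos: [0.5513, 0.0227, 0.0496]
orientation: [1.0, 0.015, -0.002, -0.0]
ft_force: [-0.4, -0.2, -0.4]
opening: -0.0
```

{"name": "jog_arm", "arguments": {"plan": [[0,0,-0.8,0],[0,0,-0.8,0],[0,0,-0.8,0],[0,0,-0.2,0],[0,0,0,0]]}}

```text
time_s: 16.1
eef_pos: [0.5529, 0.0227, 0.116]
orientation: [1.0, 0.015, 0.001, 0.0]
ft_force: [-0.4, 0.3, -0.1]
opening: 0.0003
```

{"name": "jog_arm", "arguments": {"plan": [[0.8,0,0,0],[0.8,0,0,0],[0.8,0,0,0],[0.8,0,0,0],[0.4,0,0,0]]}}

```text
time_s: 16.6
eef_pos: [0.643, 0.0256, 0.1135]
orientation: [1.0, 0.015, -0.001, -0.0]
ft_force: [-1.1, 0.2, -1.0]
opening: 0.0003
```

{"name": "jog_arm", "arguments": {"plan": [[0,0,0.6,0],[0,0,0.6,0],[0,0,0.5,0],[0,0,0.14,0],[0,0,0,0]]}}

```text
time_s: 17.1
eef_pos: [0.6417, 0.0255, 0.0683]
orientation: [1.0, 0.015, -0.001, 0.0]
ft_force: [0.1, 0.3, -0.6]
opening: -0.0002
```

```bash
python3 - <<'E'
from h import *
s=observe();p=s['eef_pos'];print(p,s['orientation'],s['ft_force'])
a=camera("scene");v=cv2.convertScaleAbs(cv2.resize(a[140:215,240:340],(800,600),interpolation=cv2.INTER_CUBIC),alpha=1.8,beta=20)
cv2.imwrite("pics/s13.png",v)
E
```

```text
[0.64169065 0.02547008 0.06832633] [ 9.99880358e-01  1.54442034e-02 -8.62192869e-04  5.32248047e-05] [ 0.10400895  0.26510959 -0.57709336]
```

View pics/s13.png

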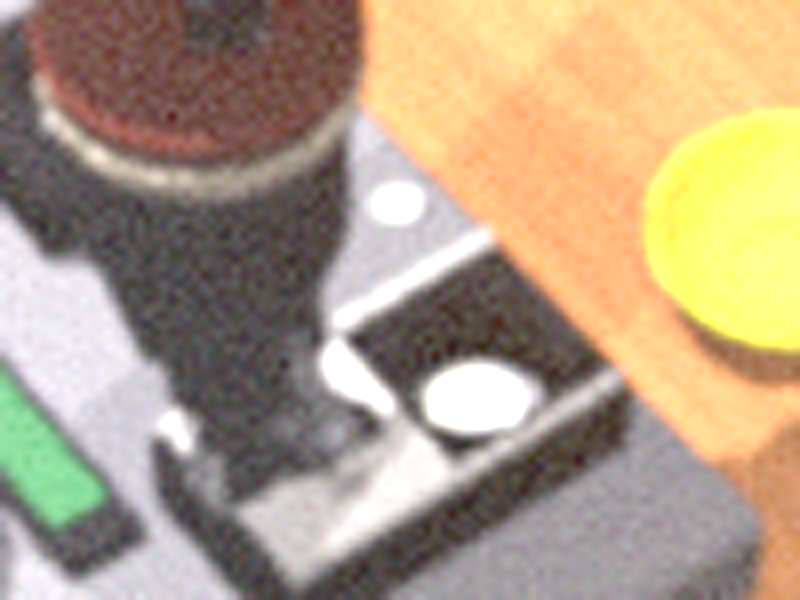

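{"name": "jog_arm", "arguments": {"plan": [[-0.5,0,0,0],[-0.5,0,0,0],[-0.5,0,0,0],[-0.5,0,0,0],[-0.5,0,0,0]]}}

```text
time_s: 17.65
eef_pos: [0.5807, 0.0237, 0.0703]
orientation: [1.0, 0.015, 0.001, 0.0]
ft_force: [2.0, 0.1, -0.9]
opening: 0.0004
```

{"name": "jog_arm", "arguments": {"plan": [[-0.3,0,0,0],[-0.1,0,0,0],[0,0,0,0],[0,0,0,0]]}}

```text
time_s: 18.05
eef_pos: [0.5705, 0.0233, 0.0695]
orientation: [1.0, 0.015, 0.0, 0.0]
ft_force: [-1.2, 0.5, -0.5]
opening: -0.0
```

{"name": "jog_arm", "arguments": {"plan": [[-0.08,0,0,0],[0,0,0,0]]}}

```text
time_s: 18.25
eef_pos: [0.5684, 0.0233, 0.0693]
orientation: [1.0, 0.015, 0.0, -0.0]
ft_force: [0.7, 0.7, 0.1]
opening: -0.0001
```

{"name": "jog_arm", "arguments": {"plan": [[-0.08,0,0,0],[0,0,0,0]]}}

```text
time_s: 18.45
eef_pos: [0.5668, 0.0232, 0.0694]
orientation: [1.0, 0.015, 0.001, -0.0]
ft_force: [5.0, -0.2, -1.8]
opening: -0.0002
```

{"name": "jog_arm", "arguments": {"plan": [[-0.06,0,0,0],[0,0,0,0],[0,0,0,0]]}}

```text
time_s: 18.75
eef_pos: [0.5667, 0.0232, 0.0696]
orientation: [1.0, 0.015, 0.002, -0.0]
ft_force: [11.0, 0.6, -6.6]
opening: 0.0
```

{"name": "jog_arm", "arguments": {"plan": [[0.3,0,0,0],[0.2,0,-0.5,0],[0,0,-1,0],[0,0,-1,0],[0,0,-1,0]]}}

```text
time_s: 19.25
eef_pos: [0.577, 0.0238, 0.1585]
orientation: [1.0, 0.016, -0.0, -0.0]
ft_force: [0.3, 0.1, -0.3]
opening: 0.0003
```

{"name": "jog_arm", "arguments": {"plan": [[-1,0,-1,0],[-1,0,0,0],[-1,0,0,0],[0,-1,0,0],[0,0,0,0]]}}

```text
time_s: 19.75
eef_pos: [0.5008, 0.0493, 0.1832]
orientation: [1.0, 0.017, 0.0, -0.0]
ft_force: [-0.3, 0.6, 0.1]
opening: -0.0003
```

```bash
python3 - <<'E'
from h import *
s=observe();p=s['eef_pos'];print(p,s['time_s'],s['ft_force'])
i=camera_info("wrist");v=cv2.resize(camera("wrist"),(800,600))
th=np.radians(1.75);R=np.array([[np.cos(th),-np.sin(th)],[np.sin(th),np.cos(th)]])
def W(x,y,z):return np.r_[np.array([.5842,.0233])+R@[x,y],z]
q=proj("wrist",[W(x,y,.105) for x in(-.037,-.027) for y in(-.022,.022)]+[W(x,y,.088) for x in(-.063,-.001) for y in(-.031,.031)],i)
for t in q:cv2.circle(v,(int(t[0]*800/560),int(t[1]*600/420)),3,(0,0,255),1)
cv2.imwrite("pics/w14.png",v)
a=camera("scene");cv2.imwrite("pics/s14.png",a)
b=cv2.imread("pics/scene0.png")
for t in("dish","spool","weight","jar","tin","tape"):print(t,[x['rect'] for x in boxes_of("scene",t)[:2]])
cv2.imwrite("pics/s14c.png",cv2.resize(np.hstack([b[120:270,150:350],a[120:270,150:350]]),(800,300)))
E
```

```text
[0.50077616 0.04929611 0.18316142] 19.75 [-0.34148488  0.58344823  0.08457063]
dish [[325.0, 155.1, 358.9, 181.0], [187.5, 186.0, 231.4, 219.1]]
spool [[259.2, 166.7, 271.0, 185.7]]
weight [[332.0, 230.8, 357.6, 257.5], [253.5, 165.7, 273.5, 185.2]]
jar [[277.7, 248.1, 310.5, 289.8]]
tin [[225.6, 122.1, 248.9, 138.1]]
tape [[168.6, 111.9, 220.2, 167.0]]
```

View pics/w14.png

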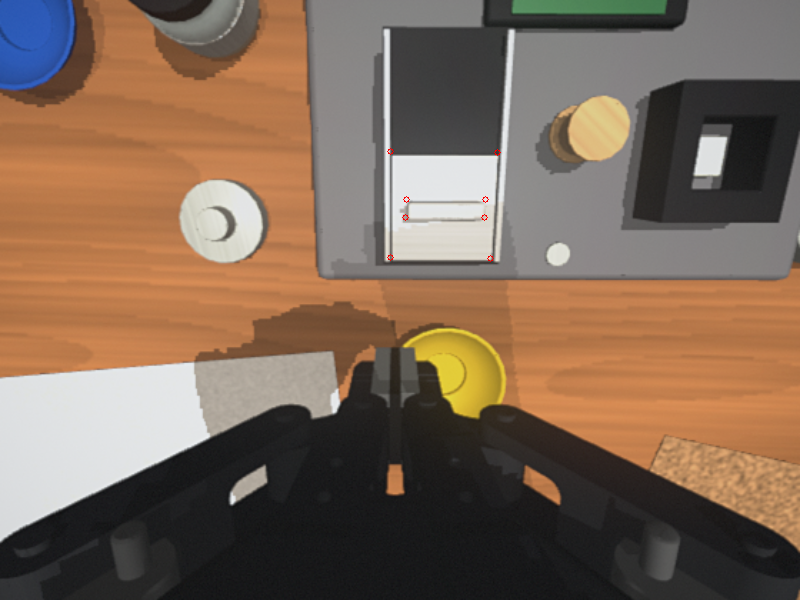

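View pics/s14c.png

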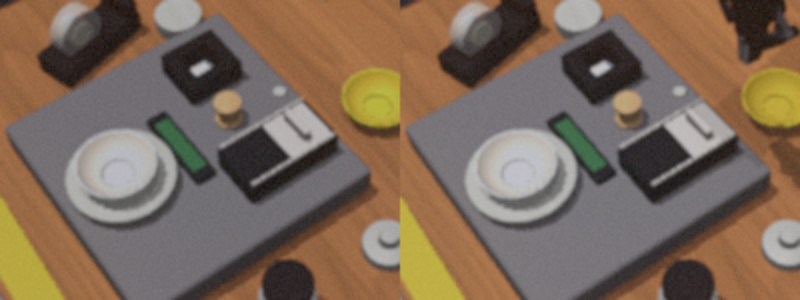

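The wrist picture shows the cover shut: its plate and ridge sit at the predicted shut spots, about (391–497, 152–258) px. In the scene view, before and after look the same for the dish, spool and other things. I'm handing in.

```bash
python3 - <<'E'
from rig import *
print(finish_job())
E
```

```text
the job is handed in; nothing more can be done
None
```

I slid the cover fully open, pressed the tare key home for about 1.5 s, let it up and slid the cover shut again. I handed the job in at about 20 s of the 58 s allowed; no verdict was reported.

- **Cover:** both slides ended against their stops. The peak reaction was about 35 N along the slide (about 44 N in all) when opening, and 11 N when shutting. The last wrist picture shows the plate and ridge at the predicted shut positions to within a few pixels.
- **Tare key:** the force rose along the spring to about 4 N, then jumped to 14 N at the bottom and stayed there. I did not look at the key after lifting the finger. It shows raised in the picture taken just before the cover was shut.
- **Other things:** the dish, spool and scene look unchanged in the before and after pictures, and the dish and spool boxes agree within about 2 px. The robot never came near the power key and touched nothing at the end.
- **What disagreed:** the real fingertips sit about 26 mm higher than the reported TCP.
    - My first push therefore passed over the ridge without touching it.
    - I then felt for the solid half of the block with the fingertip, which pressed on it with up to about 32 N in all. I used that height for the rest.

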